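Hold the hidden bolt head so the rinse arm stays level

ROBOT

A 7-joint arm with a two-finger parallel gripper is mounted at the origin on the work surface. World frame = base frame: x ahead of the robot, y to its left, z up, the work surface at z = 0. Lengths are in m, angles in degrees, forces in N, time in s.
With the tool pointing down it reaches from about 0.425 to 0.875 m from the base axis. Payload 4.7 kg.
Tool frame: the origin (TCP) lies midway between the tips of the shut fingers; the grasp point (between the pads) lies 19 mm behind it; y points along the fingers, x is the direction in which the jaws open and shut, and the axes are right-handed (so a half turn about y gives the same grasp; the last joint's range is limited). The gripper opens to 87 mm and grips with 3 to 60 N. Pads are 19 mm wide; open, the fingers measure 117 mm over their backs; the gripper's body (75 mm by 190 mm) begins 51 mm behind the grasp point.
Start: joints at [0.808, 18.392, -4.016, 83.108, 1.295, 78.541, -3.26], TCP at [0.65, -0, 0.223] pointing down, gripper open.
Joint ranges: [-163.93, 163.93], [-17.29, 119.83], [-79.2, 71.16], [3.27, 140.29], [-89.18, 269.18], [5.43, 117.66], [-154.24, 154.24]. Speed limits (degrees/s): [147.25, 147.25, 180, 180, 180, 180, 180].

INTERFACE

Orientations are given as [roll, pitch, yaw] about the fixed x, y, z axes, in that order (R = Rz(yaw) Ry(pitch) Rx(roll)).
In Python, from cell import env gives the robot as it stands.
- The arm moves only by the tool carry_out, never from a script. Its argument "targets" is a list of rows, each a list of 2 entries, a list of its own where there are three numbers: the shift along the tool's x, y, z in mm, then the turn, a rotation vector about the tool's x, y, z in degrees. A call has 1 to 12 rows; each row shifts and turns the commanded pose from where the row before left it, along the tool's axes as they then stand; what a row does not reach is not made up. A row lasts 1/10 s, in which the tool goes at most 50 mm and 8.59 degrees, less where a joint would pass 70% of its speed; a pose out of reach is approached as far as the arm can. A call with a gripper value outside its range is refused whole. "jaw" is the opening, from 0 (shut) to 1 (fully open), set as the call begins (left out, the last holds). The fingers move at their own pace and stop on an object; "squeeze" is the grip in N (left out, the last holds). Time passes only in rows, so rows that do not move let the fingers close. It gives the time, the measured TCP pose, the force and the opening at its end, in the units of the state.
- env.get_obs(): the state, without advancing time (a new reading comes with each control period).
- env.read_camera(name): name is "scene" or "side" or "wrist"; returns the picture (420x560x3 uint8, red, green, blue); there is no depth.
- env.get_calibration(name): a dict with "fx", "fy", "cx", "cy" (pixels), "R" (3x3) and "t" (3): a world point X has camera coordinates R X + t; the wrist camera has in their place "hand_eye" (4x4, takes a point from camera to tool coordinates, whose origin is the TCP and whose axes are the tool frame's). Camera axes: x right, y down, z forward; pixel columns grow to the right and rows downward; lengths in m; the calibration is good to about 2 mm. A picture is of the moment at which its call begins: read the wrist's pose just before it. get_calibration takes no time and is no camera call.
- env.sign_off(): hands the job in, once; it reports no verdict.
Trained networks look in the newest picture that a camera, given by its name, has taken for a name from the list of things; names that differ only in an ending like _2 or _b are one class to them, and where a whole thing is asked for, a point or a joint stands for the part that bears it (a point fixed in the world has none). Each returns a list of dicts, best first, with "p" (0 to 1); they miss things now and then, are a little off and sometimes report something else, mostly with a low value. They report only what shows in the picture. A call takes as long as a camera call.
- env.outline_of(camera, label): "mask" (420x560 bool, what is visible of it) and "xy" ([column, row] in pixels, amid what is visible of it).
The state is a dict: "time_s": time; "qpos": joint angles; "joint_velocities": joint speeds; "effort": joint torques, N m; "tool_pos": TCP position; "tool_rot": TCP orientation; "force": force on the tool from outside, world axes, zero at the start; "wrist_torque": the same for the moment, N m; "grip_width": finger opening in m.
Only numpy, scipy, OpenCV 4.12 (cv2) and the standard library are available. Lean on these libraries where they do the work, as an engineer would, in place of code of your own. Each camera call takes 0.05 s, during which the arm holds its last target.

TASK

The thin spout arm of the rinse stand sags because its bolt turns: reach down into the narrow gap between the bracket plate and the pipe behind it, grip the hidden bolt head, turn the bolt back until the arm is level, and keep holding the head so that it cannot turn while a colleague tightens the nut. Finish while still gripping the bolt head with the arm level and still. Do not touch the arm itself, and leave the glassware, bottles and everything else standing where they are.

Things in the scene. Friction and masses are not known exactly. Their poses are not given: they have to be found in the camera images.
- bracket: Steel rinse stand fixed to the table. Origin: centre of its underside, on the table, straight below the centre of the bolt head. Own x points along the bolt, away from the robot's side; own y along the level spout arm; z up. The gap between plate and pipe is 53 mm wide, open at the top and free for over 80 mm below the bolt.
- plate_top (a point): Middle of the top edge of the upright bracket plate: x = -28 mm, y = 0, z = 224 mm on the stand (axes as the stand's). The plate is 6 mm thick (x) and 90 mm wide (y) and reaches down to the foot.
- pipe_mid (a point): Middle of the axis of the level steel pipe behind the plate: x = +42 mm, y = 0, z = 195 mm on the stand. The pipe is 28 mm thick (near side at x = +28 mm), runs along the stand's y and bends down to the foot at y = -130 and +130 mm.
- bolt_head: Dark steel hexagon bolt head in the gap, 24 mm across flats, 18 mm thick along its axis. Origin at its centre, 200 mm above the stand's origin; 16 mm of bare shank (18 mm thick) between it and the plate. Own x: bolt axis (the stand's x); own y along the spout arm. Two flats face own +y and -y: upright when the arm is level, leaning with it when it sags. Turns as one piece with nut and arm.
- spindle (a joint): Turn of bolt, nut and spout arm about the stand's x axis, rad (right-handed): 0 = arm level, negative = arm end sunk; stops at -0.30 and +0.20. The bolt is loose: left alone, the arm sinks under its weight (about 0.1 N m) at some 0.1 rad/s until it rests at -0.30. A drag of 1 N m per rad/s slows every turn.
- swing_arm: Steel spout arm clamped by the nut on the robot's side of the plate: a tube 13 mm thick from the bolt axis along own +y for 165 mm, at own x = -44 mm, its last 36 mm bent down as a spout. Origin on the bolt axis at the centre of the bolt head; axes as the bolt head's.
- beaker: Short open glass beaker, 68 mm across and 85 mm high, standing under the spout at the arm's end. Loose, to be left alone. Origin at the centre of its underside.
- amber_bottle: Brown glass bottle with black cap, 80 mm across and 190 mm high, beside the stand on the side away from the arm. Loose, to be left alone. Origin at the centre of its underside.
- jug: Steel mug, 84 mm across and 110 mm high, behind the stand's pipe. Loose, to be left alone. Origin at the centre of its underside.
- jar: Clear jar with a white lid, 60 mm across and 65 mm high, on the robot's side of the stand. Loose, to be left alone. Origin at the centre of its underside.
- wash_bottle: White squeeze bottle with thin curved nozzle, 64 mm across, about 200 mm high, beside the grey wash tub on the left. Loose, to be left alone. Origin at the centre of its underside.
- tall_beaker: Open glass beaker, 72 mm across and 120 mm high, on the right of the table. Loose, to be left alone. Origin at the centre of its underside.
- funnel: Steel funnel standing mouth down, 90 mm across and 100 mm high, on the left of the table. Loose, to be left alone. Origin at the centre of its underside.

How it is judged:
By the outcome, as a careful person would: the job done as asked, in the order asked, and still so for the second after the job is handed in, while the arm keeps its last pose, push and grip.
It also fails if it takes over 32 s, if anything falls off the work surface, if the arm or the gripper's body presses on something with over 40 N, if the wrist force passes 120 N, or if a joint passes its speed limit or range.

## Working session

There is one attempt and no reset: what is moved stays moved. The work goes in short steps, Python scripts to look and compute and a tool call to move; the robot and the scene stay as the last step left them, time stands still between calls to the robot, and variables do not carry over. Pictures are saved under pics/ and viewed, and the job is handed in when it is done.

Besides the shell and the picture viewer there is one more tool, called after "Emit:" by a JSON object that holds its "method" and its "body", one argument or row to a line. carry_out: Moves the arm, as the interface text tells. Its arguments: {"type":"object","properties":{"targets":{"type":"array","items":{"type":"array"}},"jaw":{"type":"number"},"squeeze":{"type":"number"}},"required":["targets"]}

```bash
ls; mkdir -p pics
python3 - <<'E'
from cell import env
import cv2,json
o=env.get_obs()
print(o)
for c in ["scene","side","wrist"]:
    im=env.read_camera(c); cv2.imwrite(f"pics/{c}0.png",im[:,:,::-1])
    print(c,env.get_calibration(c))
print(env.get_obs()["time_s"])
E
```

```text
pics
{'time_s': 0.0, 'qpos': array([ 0.80852364, 18.43724105, -4.01671059, 83.17545495,  1.29625979,
       78.54045463, -3.25980611]), 'joint_velocities': array([-0.07503315, -0.01773695, -0.09277316,  0.01885021,  0.1779465 ,
       -0.01563233,  0.00022422]), 'effort': array([-2.58547143e-04, -4.91284704e+01, -4.03903294e-01, -3.12526345e+01,
       -6.40594075e-02,  4.37659642e-02,  1.61017233e-04]), 'tool_pos': array([ 6.49444028e-01, -5.36486348e-05,  2.21477449e-01]), 'tool_rot': array([-9.00066580e+01,  1.07831451e-01,  2.79613120e-03]), 'force': array([0.06947148, 0.82689617, 0.86431589]), 'wrist_torque': array([-0.00385639,  0.02755498, -0.00227422]), 'grip_width': 0.0872630182804889}
scene {'fx': 490.5836646643909, 'fy': 490.5836646643909, 'cx': 278.3510823240773, 'cy': 205.08181181424214, 'R': array([[-0.60010167,  0.79975444,  0.01645656],
       [ 0.5196215 ,  0.40537792, -0.75210521],
       [-0.60817061, -0.4427884 , -0.65883757]]), 't': array([ 0.33727588, -0.1903188 ,  1.7178546 ])}
side {'fx': 429.8605821052942, 'fy': 429.8605821052942, 'cx': 281.07232115546503, 'cy': 219.0606870071127, 'R': array([[ 0.77749976, -0.62887828,  0.00249647],
       [-0.34537792, -0.43031108, -0.83399428],
       [ 0.52555515,  0.64756813, -0.55176743]]), 't': array([-0.42918648,  0.32486207,  0.98420427])}
wrist {'fx': 308.1572481441323, 'fy': 308.1572481441323, 'cx': 280.1017201960445, 'cy': 201.12602720362094, 'hand_eye': array([[ 9.99999897e-01, -3.98630921e-04, -2.16288766e-04,
         5.41327180e-04],
       [ 8.95932164e-05, -2.93869451e-01,  9.55845562e-01,
        -1.61047806e-01],
       [-4.44590257e-04, -9.55845483e-01, -2.93869385e-01,
         8.05466222e-02],
       [ 0.00000000e+00,  0.00000000e+00,  0.00000000e+00,
         1.00000000e+00]])}
0.15
```

View pics/scene0.png

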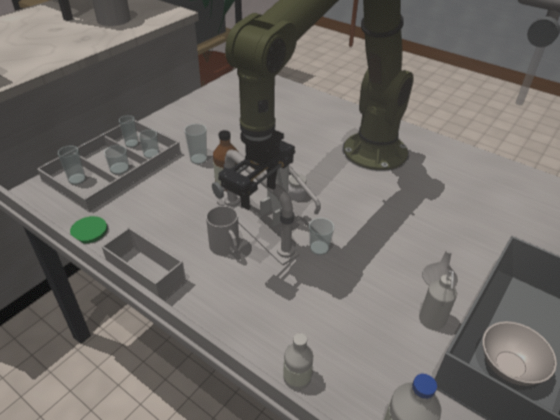

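View pics/side0.png

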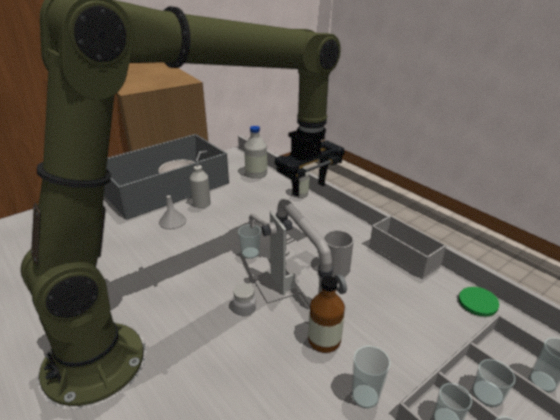

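View pics/wrist0.png

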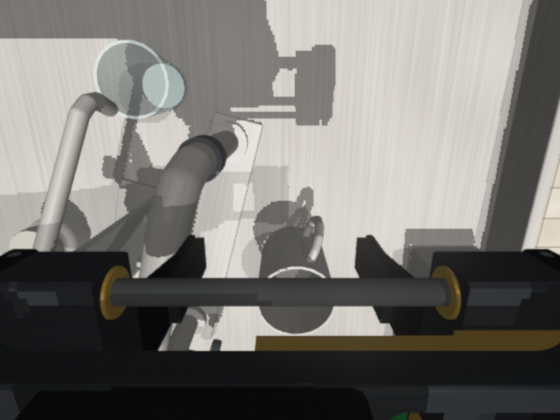

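The scene view shows the gripper above the stand. In the wrist view, the pipe is near (190,190), the spout arm runs from (40,245) to (90,100), and the gap is hidden. I'll raise the tool and shift it back to see into the gap.

Emit:
{"method": "carry_out", "body": {
  "targets": [
    [[-10,-40,0],[0,0,0]],
    [[-20,-40,0],[0,0,0]],
    [[-30,-30,0],[0,0,0]],
    [[-20,-20,0],[0,0,0]],
    [[0,0,0],[0,0,0]],
    [[0,0,0],[0,0,0]]
  ]
}}

```text
time_s: 0.75
tool_pos: [0.5701, -0.0001, 0.3527]
tool_rot: [-90.0, -0.1, -0.0]
force: [-0.2, -0.6, 0.2]
grip_width: 0.0875
```

```bash
cat > h.py <<'E'
import numpy as np,cv2
from scipy.spatial.transform import Rotation as Ro
from cell import env
def Tw(o):
    T=np.eye(4);T[:3,:3]=Ro.from_euler('xyz',o['tool_rot'],degrees=True).as_matrix();T[:3,3]=o['tool_pos'];return T
def cam(name,o=None):
    c=env.get_calibration(name)
    K=np.array([[c['fx'],0,c['cx']],[0,c['fy'],c['cy']],[0,0,1]])
    if name=='wrist':
        M=np.linalg.inv(Tw(o)@c['hand_eye'])
    else:
        M=np.eye(4);M[:3,:3]=c['R'];M[:3,3]=c['t']
    return K,M
def proj(name,X,o=None):
    K,M=cam(name,o);X=np.atleast_2d(X)
    p=(M[:3,:3]@X.T+M[:3,3:]);p=K@p;return (p[:2]/p[2]).T
def ray(name,uv,o=None):
    K,M=cam(name,o);Ci=np.linalg.inv(M)
    d=Ci[:3,:3]@np.linalg.inv(K)@np.array([uv[0],uv[1],1.]);return Ci[:3,3],d/np.linalg.norm(d)
def atz(name,uv,z,o=None):
    c,d=ray(name,uv,o);return c+d*(z-c[2])/d[2]
E
python3 - <<'E'
from h import *
o=env.get_obs();print(o['time_s'],o['tool_pos'],o['tool_rot'])
for c in ['wrist','scene','side']:
    im=env.read_camera(c).copy()
    cv2.imwrite(f'pics/{c}1_raw.png',im[:,:,::-1])
    for i,l in enumerate(['bracket','bolt_head','swing_arm']):
        r=env.outline_of(c,l)
        for q in r[:2]:
            print(c,l,round(q['p'],2),q['xy'],q['mask'].sum())
        if r:
            cs,_=cv2.findContours(r[0]['mask'].astype(np.uint8),0,2);cv2.drawContours(im,cs,-1,[(255,0,0),(0,255,0),(0,0,255)][i],1)
            np.save(f'pics/m_{c}1_{l}.npy',r[0]['mask'])
    cv2.imwrite(f'pics/{c}1.png',im[:,:,::-1])
E
```

```text
0.75 [ 5.70131576e-01 -8.00470963e-05  3.52667179e-01] [-9.00095812e+01 -6.78843763e-02 -6.36480395e-06]
wrist bracket 0.72 [248.8, 201.3] 12784
wrist bolt_head 0.76 [230.6, 250.6] 340
wrist swing_arm 0.62 [207.9, 169.4] 1743
scene bracket 0.71 [272.7, 202.0] 4987
scene bolt_head 0.55 [269.0, 167.0] 60
scene swing_arm 0.78 [309.4, 192.7] 351
side bracket 0.88 [291.1, 263.3] 4348
side bolt_head 0.58 [284.8, 225.2] 64
side bolt_head 0.29 [251.2, 239.6] 646
side swing_arm 0.6 [263.2, 223.7] 207
```

Run:
```python
import cv2
im=cv2.imread('pics/wrist1_raw.png')[80:330,120:390];cv2.imwrite('pics/w1c.png',cv2.resize(im,None,fx=2.4,fy=2.4,interpolation=2))
a=cv2.imread('pics/wrist1.png')[80:330,120:390];cv2.imwrite('pics/w1m.png',cv2.resize(a,None,fx=2.4,fy=2.4,interpolation=2))
b=cv2.imread('pics/side1.png')[170:320,200:400];cv2.imwrite('pics/s1m.png',cv2.resize(b,None,fx=4,fy=4,interpolation=2))
```

```text
(no output)
```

View pics/w1c.png

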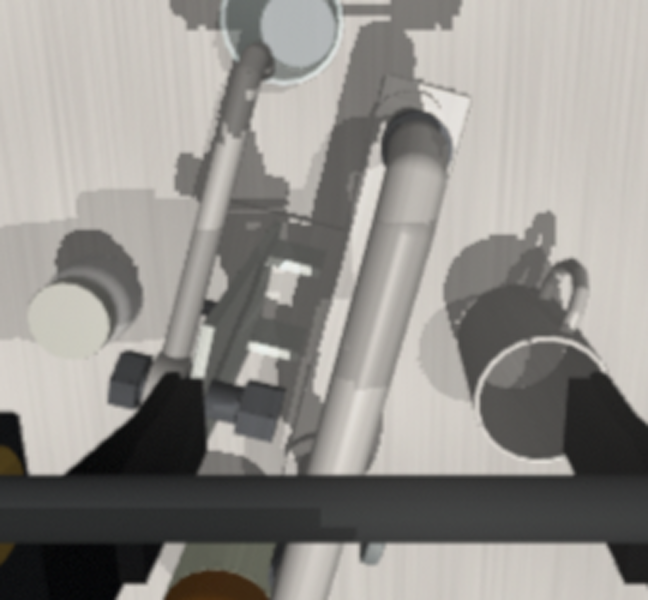

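View pics/w1m.png

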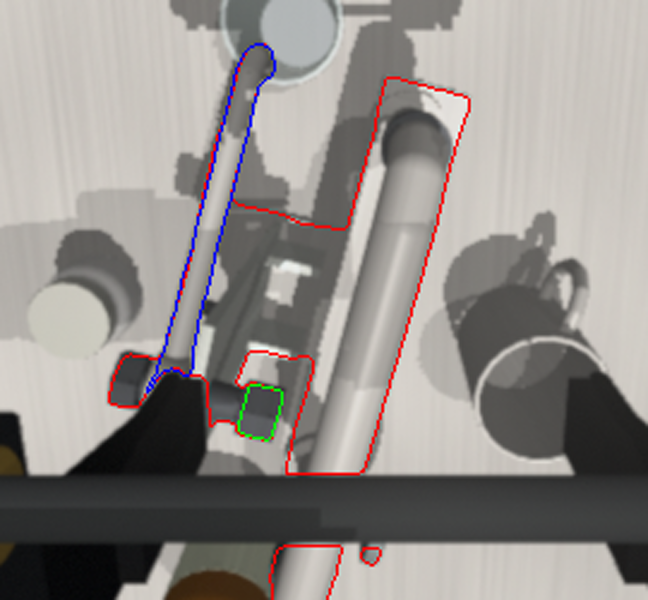

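View pics/s1m.png

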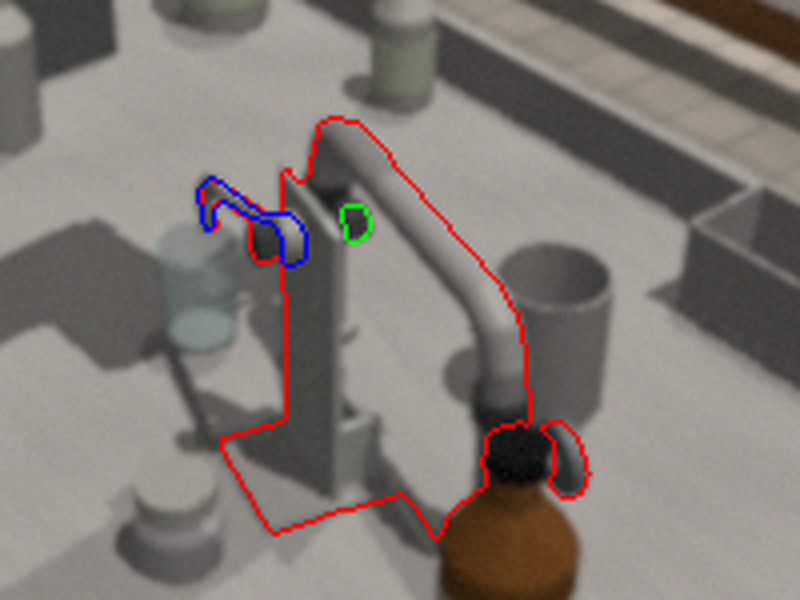

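The wrist view (crop converted to raw pixels) puts the bolt head at about (230,251). The pipe runs from (294,151) to (260,274), and the arm on its left ends at about (228,104). Next I'll triangulate these.

Run:
```python
from h import *
from scipy.optimize import least_squares
o=env.get_obs()
b={'wrist':(230.6,250.6),'scene':(269,167),'side':(284.8,225.2)}
A=[];r=[]
for c,uv in b.items():
    print(c,atz(c,uv,.2,o).round(4))
    p,d=ray(c,uv,o);P=np.eye(3)-np.outer(d,d);A.append(P);r.append(P@p)
print('tri all',np.linalg.lstsq(np.vstack(A),np.hstack(r),rcond=None)[0])
print('tri w+side',np.linalg.lstsq(np.vstack([A[0],A[2]]),np.hstack([r[0],r[2]]),rcond=None)[0])
cr=lambda u,v:(u/2.4+120,v/2.4+80)
p1=atz('wrist',cr(417,180),.195,o);p2=atz('wrist',cr(337,465),.195,o)
d=p1-p2;print(p1,p2,'yaw',np.degrees(np.arctan2(-d[0],d[1])))
# pipe silhouettes from mask rows
m=np.load('pics/m_wrist1_bracket.npy')
# arm
m=np.load('pics/m_wrist1_swing_arm.npy');vy,vx=np.nonzero(m);
pts=[]
for row in range(115,225,10):
    xs=vx[vy==row]; pts.append((xs.mean(),row))
print([tuple(np.round(p,1)) for p in pts]);
```

```text
wrist [ 0.5151 -0.0738  0.2   ]
scene [ 0.5156 -0.07    0.2   ]
side [ 0.5041 -0.0735  0.2   ]
tri all [ 0.51131196 -0.07247132  0.19682756]
tri w+side [ 0.51095803 -0.07229235  0.19726253]
[0.58465117 0.03245743 0.195     ] [ 0.54753459 -0.10598206  0.195     ] yaw -15.008429980007916
[(np.float64(222.5), np.float64(115.0)), (np.float64(219.5), np.float64(125.0)), (np.float64(217.0), np.float64(135.0)), (np.float64(214.5), np.float64(145.0)), (np.float64(212.0), np.float64(155.0)), (np.float64(209.5), np.float64(165.0)), (np.float64(206.5), np.float64(175.0)), (np.float64(204.0), np.float64(185.0)), (np.float64(201.5), np.float64(195.0)), (np.float64(198.5), np.float64(205.0)), (np.float64(196.5), np.float64(215.0))]
```

Emit:
{"method": "carry_out", "body": {
  "targets": [
    [[0,0,0],[0,-8.33,0]],
    [[0,0,0],[0,-8.33,0]],
    [[0,0,0],[0,-8.33,0]],
    [[0,0,0],[0,-8.33,0]],
    [[0,0,0],[0,-8.33,0]],
    [[0,0,0],[0,-8.33,0]],
    [[0,0,0],[0,-8.33,0]],
    [[0,0,0],[0,-8.33,0]],
    [[0,0,0],[0,-8.33,0]],
    [[0,0,0],[0,0,0]],
    [[0,0,0],[0,0,0]]
  ]
}}

```text
time_s: 2.45
tool_pos: [0.57, -0.0001, 0.3526]
tool_rot: [-90.0, 0.0, 74.8]
force: [-0.8, -0.2, 0.0]
grip_width: 0.0867
```

Emit:
{"method": "carry_out", "body": {
  "targets": [
    [[-20,0,12],[0,0,0]],
    [[-20,0,12],[0,0,0]],
    [[-20,0,12],[0,0,4.2]],
    [[0,15,0],[0,0,6.5]],
    [[0,20,0],[0,0,6.5]],
    [[0,0,0],[0,0,0]],
    [[0,0,0],[0,0,0]],
    [[0,0,0],[0,0,0]]
  ]
}}

```text
time_s: 3.25
tool_pos: [0.5188, -0.0546, 0.3193]
tool_rot: [-90.1, 17.1, 74.7]
force: [-0.0, 0.2, 0.4]
grip_width: 0.087
```

```bash
cat > look.py <<'E'
import sys
from h import *
n=sys.argv[1]; cams=sys.argv[2].split(',')
o=env.get_obs();print(o['time_s'],o['tool_pos'],o['tool_rot'],o['qpos'].round(1))
for c in cams:
    o=env.get_obs();im=env.read_camera(c).copy()
    cv2.imwrite(f'pics/{c}{n}_raw.png',im[:,:,::-1])
    for i,l in enumerate(['bracket','bolt_head','swing_arm']):
        r=env.outline_of(c,l)
        for q in r[:2]: print(c,l,round(q['p'],2),q['xy'],q['mask'].sum())
        if r:
            cs,_=cv2.findContours(r[0]['mask'].astype(np.uint8),0,2);cv2.drawContours(im,cs,-1,[(255,0,0),(0,255,0),(0,0,255)][i],1)
            np.save(f'pics/m_{c}{n}_{l}.npy',r[0]['mask'])
            if l=='bolt_head':print(atz(c,r[0]['xy'],.2,o))
    cv2.imwrite(f'pics/{c}{n}.png',im[:,:,::-1])
np.save(f'pics/o{n}.npy',o,allow_pickle=True)
E
python3 look.py 2 wrist,scene,side
```

```text
3.25 [ 0.51881025 -0.05459603  0.31933245] [-90.13275823  17.10515852  74.74552357] [  2.    4.9 -10.7  90.1  16.6  92.   65.6]
wrist bracket 0.86 [333.2, 189.8] 23458
wrist bolt_head 0.8 [300.0, 194.9] 525
wrist bolt_head 0.48 [373.1, 146.8] 2914
[ 0.51414418 -0.07100057  0.2       ]
wrist swing_arm 0.95 [373.7, 146.8] 2945
wrist swing_arm 0.71 [298.0, 195.7] 520
scene bracket 0.94 [272.5, 202.1] 5314
scene bolt_head 0.74 [268.3, 201.4] 5236
[0.62735724 0.01420566 0.2       ]
scene swing_arm 0.83 [307.1, 189.3] 313
side bracket 0.94 [289.5, 263.2] 4432
side bolt_head 0.6 [283.9, 225.4] 85
[ 0.50174223 -0.07275766  0.2       ]
side swing_arm 0.59 [262.9, 223.2] 198
side swing_arm 0.55 [287.3, 222.9] 73
```

View pics/wrist2.png

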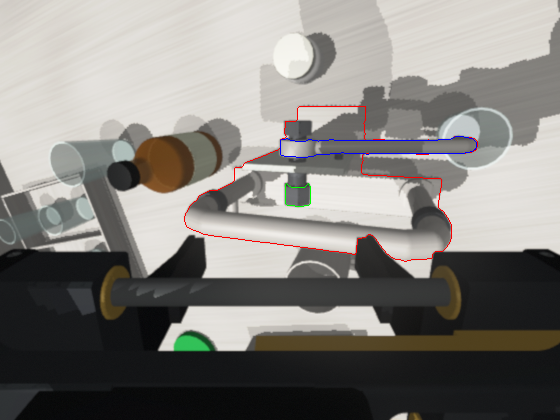

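Run:
```python
import cv2
im=cv2.imread('pics/wrist2_raw.png')[60:260,170:437];cv2.imwrite('pics/w2c.png',cv2.resize(im,None,fx=3,fy=3,interpolation=2))
```

```text
(no output)
```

View pics/w2c.png

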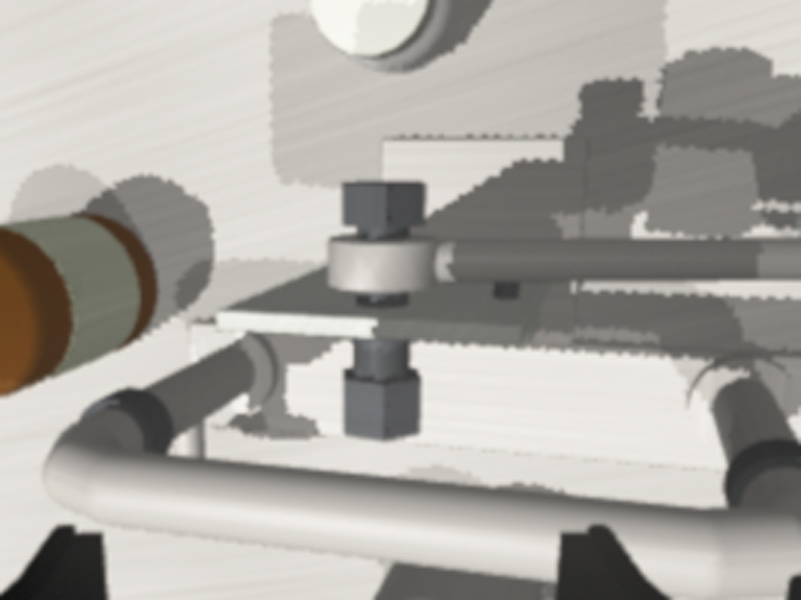

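The wrist view shows the bolt head upright in the image, centred at about (298,194) with its ridge up. The shank, nut and ring are in line above it, and the pipe lies below. Next I'll fit the stand pose and turn angle.

```bash
cat > fit.py <<'E'
from h import *
from scipy.optimize import least_squares
o2=np.load('pics/o2.npy',allow_pickle=True).item()
o1=dict(tool_pos=np.array([.57013,-.00008,.35267]),tool_rot=np.array([-90.0096,-.0679,0.]))
def pts(p,L,th):
    L=np.atleast_2d(L)-[0,0,.2]
    R=Ro.from_euler('z',p[2])*Ro.from_euler('x',th)
    return R.apply(L)+[p[0],p[1],.2]
hx=[(s*.009,.012/np.cos(np.pi/6)*np.cos(a),.2+.012/np.cos(np.pi/6)*np.sin(a)) for s in(-1,1) for a in np.radians([30,90,150,210,270,330])]
def bbox(uv): return np.array([uv[:,0].min(),uv[:,0].max(),uv[:,1].min(),uv[:,1].max()])
def mb(n):
    v,u=np.nonzero(np.load(n)); return np.array([u.min(),u.max()+1,v.min(),v.max()+1])-0.5
b1=mb('pics/m_wrist1_bolt_head.npy');b2=mb('pics/m_wrist2_bolt_head.npy')
m=np.load('pics/m_wrist2_swing_arm.npy')
arm2=np.array([(c,np.nonzero(m[:,c])[0].mean()) for c in range(330,440,10)])
m=np.load('pics/m_wrist1_swing_arm.npy')
arm1=np.array([(np.nonzero(m[r])[0].mean(),r) for r in range(125,215,10)])
cr1=lambda u,v:(u/2.4+120,v/2.4+80)
cr2=lambda u,v:(u/3+170,v/3+60)
pipe1=[cr1(417,180),cr1(337,465)]
def linedist(q,a,b):
    d=(b-a)/np.linalg.norm(b-a);n=np.array([-d[1],d[0]]);return (np.atleast_2d(q)-a)@n
def res(p):
    th=p[3];r=[]
    for o,b in((o1,b1),(o2,b2)): r.append((bbox(proj('wrist',pts(p,hx,th),o))-b))
    A=pts(p,[(-.044,.03,.2),(-.044,.15,.2)],th)
    for o,q in((o1,arm1),(o2,arm2)):
        a,bb=proj('wrist',A,o);r.append(linedist(q,a,bb)*.5)
    P=pts(p,[(.042,-.08,.195),(.042,.08,.195)],0)
    a,bb=proj('wrist',P,o1);r.append(linedist(pipe1,a,bb))
    return np.hstack(r)
if __name__=='__main__':
    s=least_squares(res,[.514,-.072,np.radians(-15),-.3],loss='soft_l1',x_scale=[.01,.01,.05,.05])
    print(s.x[:2],np.degrees(s.x[2]),s.x[3],s.fun.round(1))
    p=s.x;np.save('p.npy',p)
    im=cv2.imread('pics/wrist2_raw.png')
    def pl(L,th,col):
        uv=proj('wrist',pts(p,L,th),o2)
        cv2.polylines(im,[np.round(uv*8).astype(int).reshape(-1,1,2)],False,col,1,shift=3)
    pl(hx,p[3],(0,255,0));pl([(-.044,0,.2),(-.044,.165,.2)],p[3],(255,0,0))
    pl([(-.031,-.045,.224),(-.031,.045,.224),(-.025,.045,.224),(-.025,-.045,.224),(-.031,-.045,.224)],0,(0,0,255))
    pl([(.042,-.1,.195),(.042,.1,.195)],0,(0,0,255))
    cv2.imwrite('pics/fit2.png',cv2.resize(im[60:260,170:437],None,fx=3,fy=3))
    T=Tw(o2)
    Rd=Ro.from_euler('z',p[2])*Ro.from_euler('x',p[3])
    c=np.array([p[0],p[1],.2])
    print('bolt in tool mm',(np.linalg.inv(T)@np.r_[c,1])[:3]*1000)
    Rt=Rd.as_matrix()@np.array([[0,0,-1],[1,0,0],[0,-1,0]])  # tool x=+y, y=-z, z=-x
    print('rotvec err deg (tool)',Ro.from_matrix(T[:3,:3].T@Rt).as_rotvec(degrees=True))
E
python3 fit.py
```

```text
[ 0.51218531 -0.07308889] -14.921807562783895 -0.34187318348060564 [-1.6  1.5 -2.5 -0.3 -1.2 -0.2 -0.9  1.5 -0.2 -0.1 -0.1  0.   0.1 -0.1
 -0.   0.  -0.1 -0.6 -0.3 -0.2 -0.2 -0.1 -0.1 -0.1 -0.   0.   0.1  0.1
  0.6  0.4]
bolt in tool mm [ 15.39371275 119.05064071   1.04250073]
rotvec err deg (tool) [-0.01517446 -0.15381476  2.40544536]
```

View pics/fit2.png

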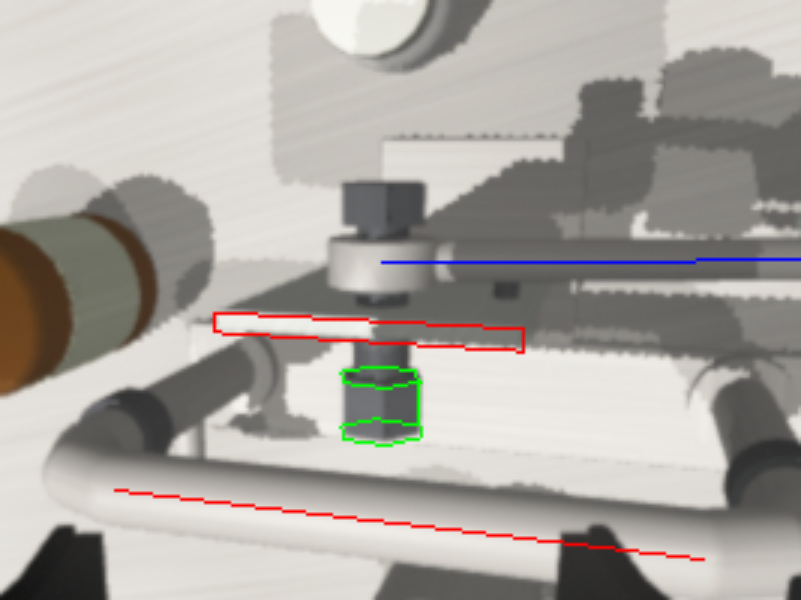

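The fit overlays well: the head, plate top and pipe all coincide. The bolt is 15 mm along tool x and 119 mm ahead along tool y. I'll centre the tool on it and then go in along the tilted axis.

Emit:
{"method": "carry_out", "body": {
  "targets": [
    [[15,0,1],[0,0,0]],
    [[0,15,0],[0,0,0]],
    [[0,15,0],[0,0,0]],
    [[0,15,0],[0,0,0]],
    [[0,15,0],[0,0,0]],
    [[0,0,0],[0,0,0]],
    [[0,0,0],[0,0,0]],
    [[0,0,0],[0,0,0]]
  ],
  "jaw": 0.75
}}

```text
time_s: 4.65
tool_pos: [0.517, -0.0562, 0.2569]
tool_rot: [-90.1, 17.2, 74.9]
force: [-0.6, -0.3, 0.1]
grip_width: 0.0653
```

```bash
python3 look.py 3 wrist
python3 - <<'E'
from h import *
from fit import pts,hx
p=np.load('p.npy');o=np.load('pics/o3.npy',allow_pickle=True).item()
p[3]=-.3
im=cv2.imread('pics/wrist3_raw.png')
uv=proj('wrist',pts(p,hx,p[3]),o);cv2.polylines(im,[np.round(uv*8).astype(int).reshape(-1,1,2)],False,(0,255,0),1,shift=3)
uv=proj('wrist',pts(p,[(-.031,-.045,.224),(-.031,.045,.224),(-.025,.045,.224),(-.025,-.045,.224),(-.031,-.045,.224)],0),o);cv2.polylines(im,[np.round(uv*8).astype(int).reshape(-1,1,2)],False,(0,0,255),1,shift=3)
cv2.imwrite('pics/fit3.png',im)
print((np.linalg.inv(Tw(o))@np.r_[p[0],p[1],.2,1])[:3]*1000)
E
```

```text
4.65 [ 0.51700632 -0.05622098  0.2568827 ] [-90.07686587  17.17429254  74.94899772] [  2.2   5.8 -10.8  96.1  16.9  85.4  63.8]
wrist bracket 0.72 [314.1, 196.9] 28539
wrist bolt_head 0.81 [279.6, 220.8] 784
wrist bolt_head 0.71 [314.7, 200.0] 28979
[ 0.51552523 -0.07438389  0.2       ]
wrist swing_arm 0.79 [376.2, 160.7] 4829
[3.72684749e-02 5.95254801e+01 3.55246179e-01]
```

View pics/fit3.png

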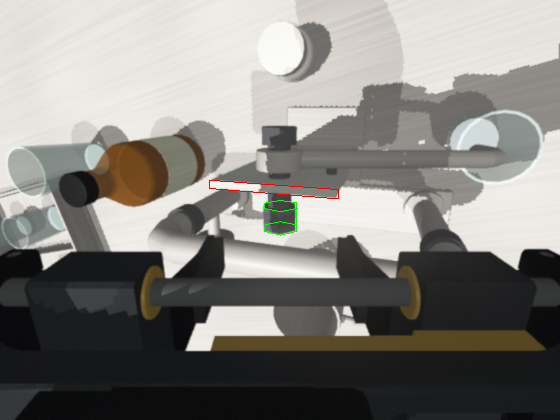

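The head is centred at (280,218), between the fingers at columns 222 and 340, and the overlay agrees. I'll go down 75 mm in two stages, watching the force.

Emit:
{"method": "carry_out", "body": {
  "targets": [
    [[0,10,0],[0,0,0]],
    [[0,10,0],[0,0,0]],
    [[0,10,0],[0,0,0]],
    [[0,10,0],[0,0,0]],
    [[0,0,0],[0,0,0]]
  ]
}}

```text
time_s: 5.35
tool_pos: [0.5122, -0.0685, 0.216]
tool_rot: [-89.8, 17.3, 75.0]
force: [-0.4, 0.3, -0.9]
grip_width: 0.0653
```

Emit:
{"method": "carry_out", "body": {
  "targets": [
    [[0,10,0],[0,0,0]],
    [[0,10,0],[0,0,0]],
    [[0,10,0],[0,0,0]],
    [[0,5,0],[0,0,0]],
    [[0,0,0],[0,0,0]],
    [[0,0,0],[0,0,0]]
  ]
}}

```text
time_s: 5.95
tool_pos: [0.511, -0.0777, 0.1847]
tool_rot: [-90.0, 17.2, 75.0]
force: [-0.4, -0.8, -0.4]
grip_width: 0.0653
```

```bash
python3 look.py 4 wrist
python3 - <<'E'
from h import *
from fit import pts,hx
p=np.load('p.npy');o=np.load('pics/o4.npy',allow_pickle=True).item()
p[3]=-.3
im=cv2.imread('pics/wrist4_raw.png')
uv=proj('wrist',pts(p,hx,p[3]),o);cv2.polylines(im,[np.round(uv*8).astype(int).reshape(-1,1,2)],False,(0,255,0),1,shift=3)
cv2.imwrite('pics/fit4.png',im)
print((np.linalg.inv(Tw(o))@np.r_[p[0],p[1],.2,1])[:3]*1000)
E
```

```text
5.95 [ 0.51095225 -0.07769116  0.18465643] [-90.01400686  17.19653876  74.96970072] [  3.4   7.4  -9.9 102.8  17.7  77.   63.4]
wrist bracket 0.58 [327.4, 206.4] 37770
wrist bolt_head 0.57 [279.0, 265.5] 1104
[ 0.5118408  -0.07349604  0.2       ]
wrist swing_arm 0.78 [393.6, 185.2] 9316
[ 1.52622899e-02 -1.60663045e+01 -1.29672918e-03]
```

View pics/fit4.png

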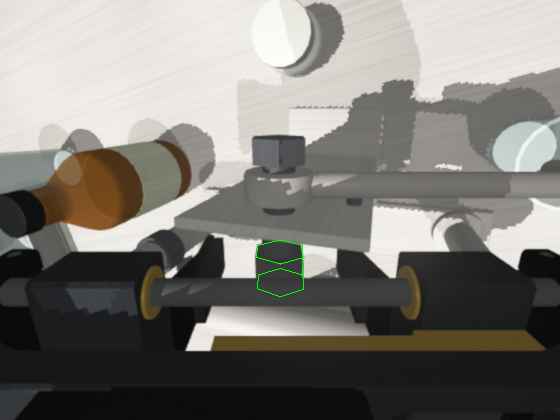

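The fingers straddle the head, whose centre is 16 mm behind the TCP, and there is no contact force. Closing now.

Emit:
{"method": "carry_out", "body": {
  "targets": [
    [[0,0,0],[0,0,0]],
    [[0,0,0],[0,0,0]],
    [[0,0,0],[0,0,0]],
    [[0,0,0],[0,0,0]],
    [[0,0,0],[0,0,0]],
    [[0,0,0],[0,0,0]],
    [[0,0,0],[0,0,0]],
    [[0,0,0],[0,0,0]],
    [[0,0,0],[0,0,0]],
    [[0,0,0],[0,0,0]],
    [[0,0,0],[0,0,0]],
    [[0,0,0],[0,0,0]]
  ],
  "jaw": 0,
  "squeeze": 50
}}

```text
time_s: 7.35
tool_pos: [0.5107, -0.0784, 0.1848]
tool_rot: [-90.0, 17.3, 74.9]
force: [-2.1, -4.4, 2.0]
grip_width: 0.0235
```

Run:
```python
from cell import env
o=env.get_obs()
for k in ['time_s','tool_pos','tool_rot','force','wrist_torque','grip_width']:print(k,o[k])
```

```text
time_s 7.35
tool_pos [ 0.51066297 -0.07843014  0.18475764]
tool_rot [-90.00283733  17.25528085  74.9339965 ]
force [-2.08933298 -4.42515627  1.99103557]
wrist_torque [-0.5103864   0.23994142 -0.04565337]
grip_width 0.02347990151875028
```

The fingers stopped at 23.5 mm, so they're on the flats. I'll turn back slowly about the bolt axis and take out the 0.7 mm of side strain as I go.

Emit:
{"method": "carry_out", "body": {
  "targets": [
    [[-0.7,0,0],[0,0,0]],
    [[0.17,0,0],[0,0,-0.6]],
    [[0.17,0,0],[0,0,-0.6]],
    [[0.17,0,0],[0,0,-0.6]],
    [[0.17,0,0],[0,0,-0.6]],
    [[0.17,0,0],[0,0,-0.6]],
    [[0.17,0,0],[0,0,-0.6]],
    [[0.17,0,0],[0,0,-0.6]],
    [[0.17,0,0],[0,0,-0.6]],
    [[0.17,0,0],[0,0,-0.6]],
    [[0.17,0,0],[0,0,-0.6]],
    [[0,0,0],[0,0,0]]
  ]
}}

```text
time_s: 8.55
tool_pos: [0.5111, -0.0768, 0.1843]
tool_rot: [-90.0, 11.2, 74.9]
force: [-0.2, -2.5, 0.3]
grip_width: 0.0234
```

```bash
python3 - <<'E'
from cell import env
o=env.get_obs()
for k in ['time_s','tool_pos','tool_rot','force','wrist_torque','grip_width']:print(k,o[k])
E
python3 look.py 5 wrist,side
```

```text
time_s 8.55
tool_pos [ 0.51109532 -0.07682551  0.18431668]
tool_rot [-90.01084659  11.1511871   74.94125232]
force [-0.18935129 -2.48821629  0.27683111]
wrist_torque [-0.43425599  0.22284125 -0.03245461]
grip_width 0.023351749828938055
8.55 [ 0.51109532 -0.07682551  0.18431668] [-90.01084659  11.1511871   74.94125232] [  6.2   5.8  -8.7 103.5  11.9  74.5  68.9]
wrist bracket 0.79 [329.3, 207.8] 36582
wrist bolt_head 0.72 [283.1, 264.8] 1103
[ 0.51149909 -0.07204874  0.2       ]
wrist swing_arm 0.97 [391.7, 186.7] 9305
side bracket 0.62 [289.1, 267.3] 4168
side bolt_head 0.68 [171.9, 220.2] 411
side bolt_head 0.5 [290.4, 270.7] 4132
[0.29147342 0.12654902 0.2       ]
```

View pics/wrist5.png

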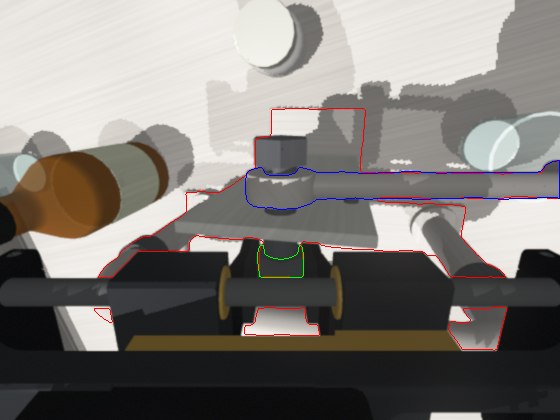

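The arm stays aligned with the tool in the image, so the bolt is turning with the gripper. Carrying on.

Emit:
{"method": "carry_out", "body": {
  "targets": [
    [[0.17,0,0],[0,0,-0.6]],
    [[0.17,0,0],[0,0,-0.6]],
    [[0.17,0,0],[0,0,-0.6]],
    [[0.17,0,0],[0,0,-0.6]],
    [[0.17,0,0],[0,0,-0.6]],
    [[0.17,0,0],[0,0,-0.6]],
    [[0.17,0,0],[0,0,-0.6]],
    [[0.17,0,0],[0,0,-0.6]],
    [[0.17,0,0],[0,0,-0.6]],
    [[0.17,0,0],[0,0,-0.6]],
    [[0.17,0,0],[0,0,-0.6]],
    [[0.17,0,0],[0,0,-0.6]]
  ]
}}

```text
time_s: 10.15
tool_pos: [0.5116, -0.0749, 0.1841]
tool_rot: [-90.0, 4.0, 75.0]
force: [-1.9, -3.6, 1.3]
grip_width: 0.0235
```

Emit:
{"method": "carry_out", "body": {
  "targets": [
    [[0.17,0,0],[0,0,-0.6]],
    [[0.17,0,0],[0,0,-0.6]],
    [[0.17,0,0],[0,0,-0.6]],
    [[0.17,0,0],[0,0,-0.6]],
    [[0.17,0,0],[0,0,-0.6]],
    [[0.14,0,0],[0,0,-0.5]],
    [[0,0,0],[0,0,0]],
    [[0,0,0],[0,0,0]],
    [[0,0,0],[0,0,0]],
    [[0,0,0],[0,0,0]]
  ]
}}

```text
time_s: 11.15
tool_pos: [0.5119, -0.0739, 0.1841]
tool_rot: [-90.0, 0.5, 75.0]
force: [-2.7, -4.2, 1.8]
grip_width: 0.0232
```

```bash
python3 look.py 6 wrist,scene,side;  python3 - <<'E'
from h import *
from fit import pts,hx
from scipy.optimize import least_squares
o=env.get_obs()
for k in ['time_s','tool_pos','tool_rot','force','wrist_torque','grip_width']:print(k,o[k])
p=np.load('p.npy');o=np.load('pics/o6.npy',allow_pickle=True).item()
im=cv2.imread('pics/wrist6_raw.png')
for th,c in((0,(0,255,0)),(-.05,(0,0,255)),(.05,(255,0,0))):
    for zz in(-.0065,.0065):
        uv=proj('wrist',pts(p,[(-.044+zz,.03,.2),(-.044+zz,.12,.2)],th),o);cv2.polylines(im,[np.round(uv*8).astype(int).reshape(-1,1,2)],False,c,1,shift=3)
cv2.imwrite('pics/fit6.png',im)
a=cv2.imread('pics/scene6_raw.png')[130:290,200:400];b=cv2.imread('pics/side6_raw.png')[150:310,190:390]
for im,c,(x0,y0) in((a,'scene',(200,130)),(b,'side',(190,150))): pass
cv2.imwrite('pics/ss6.png',cv2.resize(np.hstack([a,b]),None,fx=2,fy=2,interpolation=2))
E
```

```text
11.15 [ 0.5119003  -0.07391892  0.18405156] [-90.00693537   0.51236205  74.97861552] [ 10.9   4.   -6.2 104.6   1.   71.5  79.3]
wrist bracket 0.95 [298.4, 209.0] 39092
wrist bolt_head 0.93 [281.2, 265.6] 1049
[ 0.51186155 -0.07335169  0.2       ]
wrist swing_arm 0.85 [393.0, 186.2] 9354
scene bracket 0.67 [270.9, 204.9] 4701
scene bolt_head 0.49 [268.6, 205.2] 4730
[0.63804079 0.02340104 0.2       ]
scene swing_arm 0.51 [309.8, 182.1] 254
side bracket 0.59 [287.9, 267.2] 4067
side swing_arm 0.62 [261.1, 216.2] 252
time_s 11.75
tool_pos [ 0.51186231 -0.07394467  0.18403169]
tool_rot [-90.00566764   0.50611723  74.97119138]
force [-2.88176682 -3.63750008  1.26621749]
wrist_torque [-0.87120367  0.4882092   0.05065184]
grip_width 0.023724224071780424
```

View pics/fit6.png

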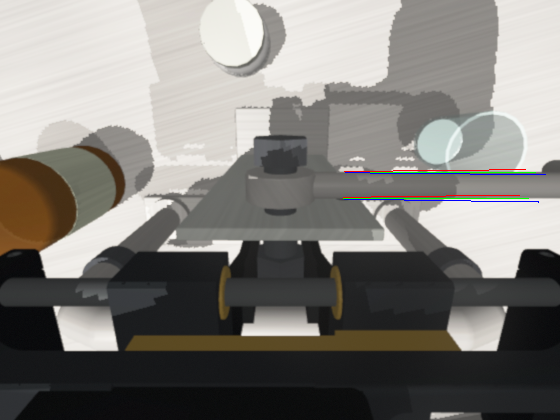

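View pics/ss6.png

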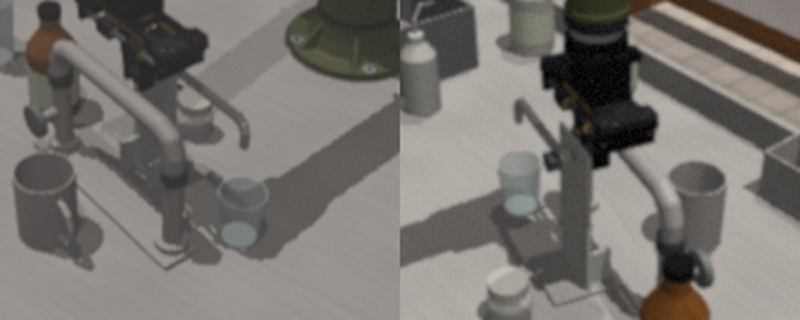

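The arm looks level in the scene and side crops. I'll measure its angle from the masks, using the known -0.30 rest position as a reference.

```bash
cat > ang.py <<'E'
from h import *
from fit import pts
from scipy.optimize import minimize_scalar
import os,sys
p=np.load('p.npy')
def model(c,th,o=None):
    # rasterise arm: tube + spout
    m=np.zeros((420*4,560*4),np.uint8)
    P=[(-.044,y,.2) for y in np.linspace(.02,.16,15)]+[(-.044,.1625,.2-z) for z in np.linspace(.005,.036,5)]
    uv=proj(c,pts(p,P,th),o)
    return uv
for n in sys.argv[1:]:
  for c in ['scene','side']:
    f=f'pics/m_{c}{n}_swing_arm.npy'
    if not os.path.exists(f):continue
    m=np.load(f)
    K,M=cam(c)
    best=[]
    for th in np.linspace(-.4,.15,111):
        uv=model(c,th)
        r=.0065*K[0,0]/ (M[:3,:3]@np.array([p[0],p[1],.2])+M[:3,3])[2]
        S=4;im=np.zeros((420*S,560*S),np.uint8)
        cv2.polylines(im,[np.round((uv+.5)*S).astype(np.int32).reshape(-1,1,2)],False,1,int(round(2*r*S)))
        im=cv2.resize(im.astype(np.float32),(560,420),interpolation=cv2.INTER_AREA)
        best.append((np.minimum(im,m).sum()/np.maximum(im,m).sum(),th))
    best.sort(reverse=True);t=np.mean([b[1] for b in best[:5]]);print(n,c,m.sum(),'theta',round(t,3),'IoU',round(best[0][0],2))
E
python3 ang.py 1 2 6
python3 - <<'E'
from h import *
from fit import pts
from ang import model
o=env.get_obs()
E
python3 - <<'E'
import cv2,numpy as np
T=[]
for n in '26':
  for c,(x,y) in (('scene',(270,150)),('side',(220,170))):
    T.append(cv2.resize(cv2.imread(f'pics/{c}{n}.png')[y:y+70,x:x+90],None,fx=4,fy=4,interpolation=2))
cv2.imwrite('pics/cmp.png',np.vstack([np.hstack(T[:2]),np.hstack(T[2:])]))
E
```

```text
1 scene 351 theta -0.31 IoU 0.66
1 side 207 theta -0.325 IoU 0.49
2 scene 313 theta -0.295 IoU 0.74
2 side 198 theta -0.325 IoU 0.52
6 scene 254 theta -0.01 IoU 0.76
6 side 252 theta -0.06 IoU 0.58
```

View pics/cmp.png

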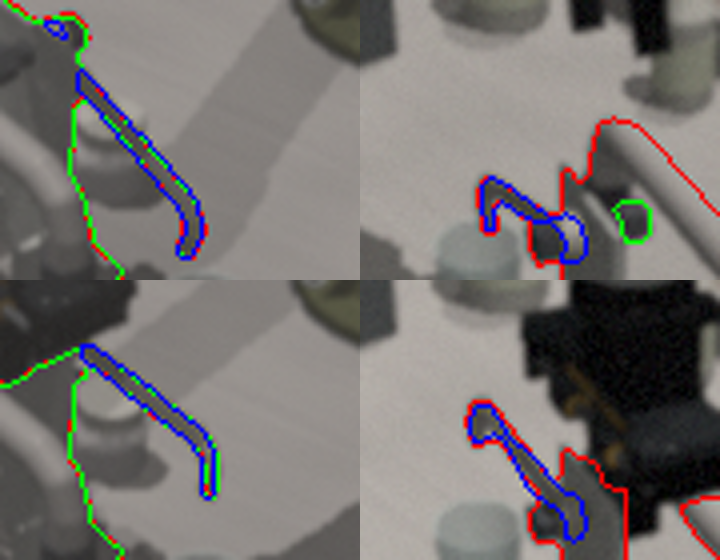

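```bash
cat > ang2.py <<'E'
from h import *
from fit import pts
import sys,os
p=np.load('p.npy')
R={'scene':(.04,.14),'side':(.04,.14)}
for n in sys.argv[1:]:
  for c in R:
    f=f'pics/m_{c}{n}_swing_arm.npy'
    if not os.path.exists(f): continue
    m=np.load(f);v,u=np.nonzero(m);q=np.c_[u,v].astype(float)
    out=[]
    for th in np.linspace(-.4,.2,601):
        a,b=proj(c,pts(p,[(-.044,R[c][0],.2),(-.044,R[c][1],.2)],th))
        d=(b-a);L=np.linalg.norm(d);d/=L;nn=np.array([-d[1],d[0]])
        s=(q-a)@d;t=(q-a)@nn
        k=(s>0)&(s<L)&(abs(t)<5)
        if k.sum()<30:continue
        co=np.polyfit(s[k],t[k],1)
        out.append((abs(co[0]),th,k.sum(),co[1]))
    out.sort();print(n,c,'direction theta',round(out[0][1],3),'offset px',round(out[0][3],2),out[0][2], 'L',round(L,1))
E
python3 ang2.py 1 2 6
python3 - <<'E'
from h import *
# vertical edges: plate vs spout in scene
E
```

```text
1 scene direction theta -0.318 offset px -0.65 214 L 27.9
1 side direction theta -0.4 offset px 1.75 56 L 27.8
2 scene direction theta -0.291 offset px 0.02 184 L 27.9Traceback (most recent call last):
  File "ang2.py", line 13, in <module>
    a,b=proj(c,pts(p,[(-.044,R[c][0],.2),(-.044,R[c][1],.2)],th))
        ~~~~^^^^^^^^^^^^^^^^^^^^^^^^^^^^^^^^^^^^^^^^^^^^^^^^^^^^^
  File "h.py", line 15, in proj
    K,M=cam(name,o);X=np.atleast_2d(X)
        ~~~^^^^^^^^
  File "h.py", line 7, in cam
    c=env.get_calibration(name)
ValueError: time passes only in moves, steps and waits
```

```bash
sed -i 's/^def cam(/_C={}\ndef _cal(n):\n    import os\n    f=f"cal_{n}.npy"\n    if not os.path.exists(f): np.save(f,env.get_calibration(n),allow_pickle=True)\n    if n not in _C: _C[n]=np.load(f,allow_pickle=True).item()\n    return _C[n]\ndef cam(/; s/    c=env.get_calibration(name)/    c=_cal(name)/' h.py; python3 -c "
from h import *
for c in ['wrist','scene','side']: cam(c,dict(tool_pos=np.zeros(3),tool_rot=np.zeros(3)))
print(env.get_obs()['time_s'])"; ls cal*; python3 ang2.py 1 2 6
```

```text
11.75
cal_scene.npy
cal_side.npy
cal_wrist.npy
1 scene direction theta -0.318 offset px -0.65 214 L 27.9
1 side direction theta -0.4 offset px 1.75 56 L 27.8
2 scene direction theta -0.291 offset px 0.02 184 L 27.9
2 side direction theta -0.397 offset px 1.47 68 L 27.8
6 scene direction theta -0.011 offset px -0.07 162 L 27.9
6 side direction theta -0.11 offset px 0.54 103 L 27.8
```

The scene camera reads -0.011 rad and the tool reads -0.5°, so they agree. The side view is foreshortened and carries a constant bias. I'll turn the last 0.5°, ease the side load and firm up the grip.

Emit:
{"method": "carry_out", "body": {
  "targets": [
    [[-0.3,0,0],[0,0,-0.25]],
    [[-0.2,0,0],[0,0,-0.25]],
    [[0,0,0],[0,0,0]],
    [[0,0,0],[0,0,0]],
    [[0,0,0],[0,0,0]],
    [[0,0,0],[0,0,0]],
    [[0,0,0],[0,0,0]],
    [[0,0,0],[0,0,0]],
    [[0,0,0],[0,0,0]],
    [[0,0,0],[0,0,0]]
  ],
  "squeeze": 58
}}

```text
time_s: 12.75
tool_pos: [0.5119, -0.0739, 0.184]
tool_rot: [-90.0, -0.0, 75.0]
force: [-1.0, -0.2, 1.4]
grip_width: 0.0233
```

```bash
python3 look.py 7 wrist,scene,side; python3 ang2.py 6 7;python3 ang.py 6 7
python3 - <<'E'
from h import *
o=env.get_obs()
for k in ['time_s','tool_pos','tool_rot','force','wrist_torque','grip_width','joint_velocities']:print(k,o[k])
E
```

```text
12.75 [ 0.51188634 -0.07387263  0.18403615] [-9.00097660e+01 -3.62339157e-02  7.49925314e+01] [ 11.1   3.9  -6.1 104.7   0.4  71.4  79.9]
wrist bolt_head 0.75 [281.3, 264.1] 1057
[ 0.51096404 -0.07317295  0.2       ]
wrist swing_arm 0.77 [393.5, 188.5] 9264
scene bracket 0.68 [273.1, 203.0] 4850
scene bracket 0.18 [223.9, 232.0] 1416
scene swing_arm 0.81 [313.4, 185.6] 222
side bracket 0.76 [287.3, 268.1] 4079
side bolt_head 0.71 [286.8, 267.8] 3896
[ 0.40138244 -0.20559287  0.2       ]
side swing_arm 0.53 [262.7, 213.4] 265
side swing_arm 0.33 [199.9, 187.1] 627
6 scene direction theta -0.011 offset px -0.07 162 L 27.9
6 side direction theta -0.11 offset px 0.54 103 L 27.8
7 scene direction theta -0.002 offset px -0.13 128 L 27.9
7 side direction theta -0.119 offset px 1.3 102 L 27.8
6 scene 254 theta -0.01 IoU 0.76
6 side 252 theta -0.06 IoU 0.58
7 scene 222 theta -0.005 IoU 0.68
7 side 265 theta -0.02 IoU 0.61
time_s 13.35
tool_pos [ 0.51190969 -0.07385658  0.18405331]
tool_rot [-9.00120367e+01 -3.53287220e-02  7.49954878e+01]
force [0.11447464 2.49853385 0.80670883]
wrist_torque [ 0.56212477 -0.0374934  -0.01240843]
grip_width 0.023508005990478666
joint_velocities [ 0.00137342 -0.14760751  0.04126627 -0.00246875 -0.13962576  0.08674552
  0.00414652]
```

View pics/scene7.png

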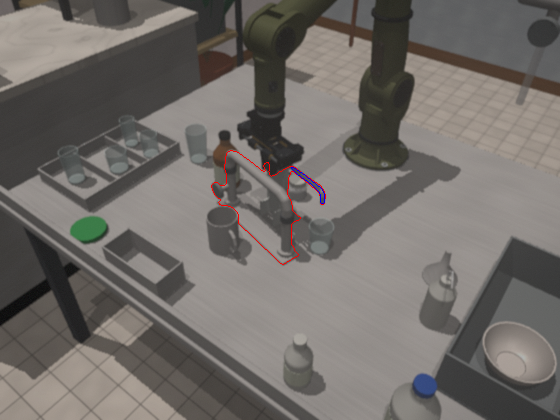

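View pics/wrist7.png

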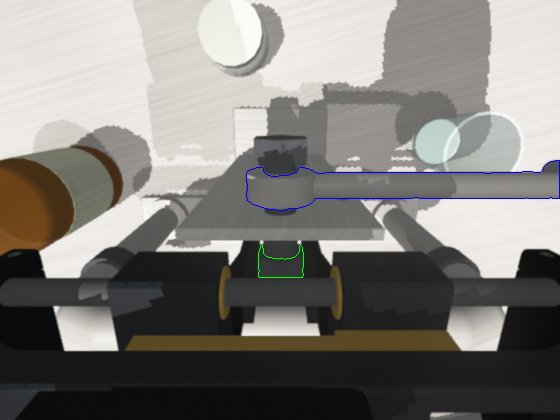

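The scene view shows the arm level, ending at (323,200), with everything else in place. The wrist view shows the head gripped at (281,264), with the plate edge parallel to the arm. Handing in now.

Run:
```python
from cell import env
print(env.sign_off())
```

```text
the job is handed in; nothing more can be done
None
```

The spout arm is level, and the gripper is still holding the bolt head in the gap with a 58 N squeeze. I went in tilted to match the sag, gripped the two flats, turned the bolt back about 17° around its own axis, and handed in at about 13.4 s.

**Last checks:**
- **Angle:** the tool tilt read -0.04°. The scene camera put the arm at -0.002 to -0.005 rad, which is level.
- **Grip:** the fingers are 23.5 mm apart on the 24 mm head. The reading held steady through the turn, and I saw no sign of slip.
- **Forces:** the wrist force was under 3 N at the end and never above about 6 N at any reading I took.
- **Surroundings:** in the last scene and wrist pictures the glassware and bottles looked undisturbed. I did not measure their positions.

**Disagreement:** the side camera sees the arm foreshortened, and its two estimates were -0.02 and -0.12 rad. The -0.12 method also read about 0.1 rad too low with the arm at its known rest angle of -0.30. I relied on the scene camera and the tool angle instead.

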